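# Punch the locating dot on a bearing cover

### The arm

A 6-joint arm with a two-finger parallel gripper is mounted at the origin on the work surface. World frame = base frame: x ahead of the robot, y to its left, z up, the work surface at z = 0. Lengths are in m, angles in rad, forces in N, time in s.
With the tool pointing down it reaches from about 0.275 to 0.725 m from the base axis. Payload 15.9 kg.
Tool frame: the origin (TCP) lies midway between the tips of the shut fingers; the grasp point (between the pads) lies 19 mm behind it (grasp_offset is the distance from the TCP to the grasp point, in m); z points along the fingers, y is the direction in which the jaws open and shut (so a half turn about z gives the same grasp; the last joint's range is limited). The gripper opens to 85 mm and grips with 20 to 120 N. Pads are 22 mm wide; open, the fingers measure 114 mm over their backs; the gripper's body (76 mm by 85 mm) begins 54 mm behind the grasp point. The pads swing forward as they close: fully open they stand 13 mm farther back than shut.
Start: joints at [-1.217, 0.213, -0.034, 1.323, 0, 1.571], TCP at [0.173, -0.469, 0.231] pointing down, gripper open.
Joint ranges: [-2.98, 2.98], [-0.74, 1.72], [-1.14, 1.35], [-2.1, 2.04], [-1.57, 1.44], [-3.14, 3.14]. Speed limits (rad/s): [1.89, 1.89, 2.39, 2.57, 3.14, 3.14].

### API

Orientations are given as a unit quaternion [w, x, y, z].
In Python, from plant import * gives the robot as it stands. The module is installed in compiled form; this text tells all that it offers.
- The arm moves only by the tool arm_command, never from a script. Its argument "targets" is a list of rows, each a list of 3 entries, a list of its own where there are three numbers: the shift along the tool's x, y, z in m, then the turn, a rotation vector about the tool's x, y, z in degrees, then the finger opening in m, from 0 to 0.0854. A call has 1 to 10 rows; each row is the pose to reach, as a shift and turn from the pose commanded when the call began, along the tool's axes at that moment; what a row does not reach only later rows make up. A row lasts 1/8 s, in which the tool goes at most 62.5 mm and 10.7 degrees, less where a joint would pass 70% of its speed; a pose out of reach is approached as far as the arm can. A call with a gripper value outside its range is refused whole. The fingers move at their own pace and stop on an object; "grip_force" is the grip in N (left out, the last holds). Time passes only in rows, so rows that repeat a pose let the fingers close. It gives the time, the measured TCP pose, the force and the opening at its end, in the units of the state.
- get_obs(): the state, without advancing time (a new reading comes with each control period).
- get_image(name): name is "side" or "top" or "wrist"; returns the picture (420x560x3 uint8, red, green, blue); there is no depth.
- calibration(name): a dict with "mtx" (3x3 intrinsics, pixels), "position" and "orientation" of the camera in the world. Camera axes: x right, y down, z forward; pixel columns grow to the right and rows downward; lengths in m; the calibration is good to about 2 mm. A picture is of the moment at which its call begins: read the wrist's pose just before it. calibration takes no time and is no camera call; for the wrist camera it gives the pose at the moment of the call.
- finish_job(): hands the job in, once; it reports no verdict.
Trained networks look in the newest picture that a camera, given by its name, has taken for a name from the list of things; names that differ only in an ending like _2 or _b are one class to them, and where a whole thing is asked for, a point or a joint stands for the part that bears it (a point fixed in the world has none). Each returns a list of dicts, best first, with "p" (0 to 1); they miss things now and then, are a little off and sometimes report something else, mostly with a low value. They report only what shows in the picture. A call takes as long as a camera call. They do not tell look-alikes from the thing itself.
- boxes_of(name, camera): "point" ([row, column] in pixels, amid what is visible of it).
- silhouettes(name, camera): "pixels" (420x560 bool, what is visible of it) and "point" ([row, column] in pixels, amid what is visible of it).
The state is a dict: "t": time; "q": joint angles; "qd": joint speeds; "joint_efforts": joint torques, N m; "tcp_pos": TCP position; "eef_rot": TCP orientation; "contact_force": force on the tool from outside, world axes, zero at the start; "moment": the same for the moment, N m; "gripper_width": finger opening in m.
Only numpy, scipy, OpenCV 4.12 (cv2) and the standard library are available. Lean on these libraries where they do the work, as an engineer would, in place of code of your own. Each camera call takes 0.05 s, during which the arm holds its last target.

### The job

Turn the round aluminium bearing cover until its flat edge faces the jig's steel stop bar and bring it up so that the flat lies fully against the bar, centred under the yellow punch finger, with the cover lying flat on the jig plate. Then push the red lever pad all the way down to its stop, hold it there for about half a second to punch the dot, and let it spring back up, leaving the cover where it is. Do not press the lever before the cover is in place, and do not disturb the oil bottle, the steel parallel or the wrench.

Things in the scene. Friction and masses are not known exactly. Their poses are not given: they have to be found in the camera images.
- cover_hub (a point): Loose aluminium bearing cover: flat disc 130 mm across, 12 mm thick, 0.35 to 0.75 kg, with a plain round hub on its centre, 40 mm diameter and 44 mm tall, to grip from above. This point: centre of the hub, half-way up, 34 mm over the cover's underside (46 mm over the bench). x points from the centre square to the flat edge, z up. Starts turned 0.5 to 1.6 rad anticlockwise from its final direction.
- cover_flat (a point): Middle of the cover's one straight edge, a flat 75 mm long that lies 53 mm from the disc's centre; half-way up the 12 mm thick disc, 28 mm below cover_hub. x points out of the flat. Turned square, the flat starts 35 to 60 mm short of the bar.
- bar_face (a point): Middle (red mark) of the near face of the fixed steel stop bar, 160 mm long along y, 22 mm thick, top 12 mm above this point, which is 18 mm above the bench. x points from the cover into the bar, y along the bar to the lever's side, z up. The cover is in place when cover_flat coincides with this point and their x axes agree.
- jig: Jig bolted to the bench; same axes as bar_face, origin 18 mm below it on the bench. Dark base plate 12 mm thick, on which the cover lies, from 185 mm before the bar face to 60 mm beyond it, and y from -112 to 172 mm. Blue posts behind the bar carry the shaft.
- lever (a joint): Angle of the sprung hand lever about its shaft, rad: 0 raised (rest), 0.52 down at its hard stop. It springs back by itself. Pushed at the pad it needs about 4 N at first and 12 N when fully down. A yellow punch finger 16 mm wide on the same shaft, raised over the bar's middle (tip at most 15 mm past the bar face, above the disc's top), comes down on the cover beside the flat.
- lever_pad (a point): Centre of the top of the red lever pad (50 x 60 mm), to be pushed from above; moves with the lever. Raised, it is 129 mm above the bench with its outer (-x) edge tilted up 15 degrees; at the stop 71 mm above the bench, outer edge tilted down 15 degrees. It swings on an arc of 125 mm radius about the shaft, moving 29 mm along bar_face's -x as it goes down. Its y is 130 mm from bar_face.
- lever_pivot (a point): Point on the shaft's axis at the lever, 45 mm above the bench, 36 mm in x and 130 mm in y from bar_face; same axes as bar_face, the shaft runs along y.
- oil_bottle: White bottle with red cap, 60 mm diameter, 150 mm tall, standing on the bench on the jig's -y side; leave alone. Origin at the centre of its underside.
- parallel: Loose steel bar with two holes, 160 x 36 x 12 mm, lying on the bench on the lever's side of the jig; leave alone. Origin at the centre of its underside, x along its length.
- wrench: Steel wrench, 180 mm long, lying on the bench between robot and jig; leave alone. Origin near its middle, x along its length.
- cover: The cover again, by the centre of its underside; same axes as cover_hub, 34 mm below it.
Not all that is in view belongs to the job. There is more than one size of the cover; the job needs the smallest.

How it is judged:
By the outcome, as a careful person would: the job done as asked, in the order asked, and still so for the second after the job is handed in, with the robot touching nothing.
It also fails if it takes over 51 s, if anything falls off the work surface, if the arm or the gripper's body presses on something with over 40 N, if the wrist force passes 120 N, or if a joint passes its speed limit or range.

## Working session

There is one attempt and no reset: what is moved stays moved. The work goes in short steps, Python scripts to look and compute and a tool call to move; the robot and the scene stay as the last step left them, time stands still between calls to the robot, and variables do not carry over. Pictures are saved under pics/ and viewed, and the job is handed in when it is done.

Besides the shell and the picture viewer there is one more tool, called after "Call:" as a command line: name --argument value ..., lists and objects as JSON in quotes. arm_command: Moves the arm, as the interface text tells. Its arguments: {"type":"object","properties":{"targets":{"type":"array","items":{"type":"array"}},"grip_force":{"type":"number"}},"required":["targets"]}

```bash
mkdir -p pics; ls; python3 - <<'E'
from plant import *
import cv2,numpy as np
np.set_printoptions(precision=4,suppress=True)
o=get_obs()
for k,v in o.items(): print(k,v)
for c in ['side','top','wrist']:
    k=calibration(c); print(c,k)
    im=get_image(c); cv2.imwrite(f'pics/{c}0.png',im[:,:,::-1])
E
```

```text
pics
t 0.0
q [-1.217   0.2134 -0.0351  1.3235  0.      1.5708]
qd [-0.0004 -0.0006  0.0015 -0.0001 -0.0009  0.0006]
joint_efforts [  0.0004 -68.6164  48.7118   0.0176   0.0001  -0.    ]
tcp_pos [ 0.1731 -0.4687  0.2308]
eef_rot [-0.0006  0.9844  0.176  -0.0001]
contact_force [-0.4858 -0.5473 -0.892 ]
moment [-0.0144  0.0089  0.0062]
gripper_width 0.08522044051842287
side {'mtx': array([[416.2061,   0.    , 283.1104],
       [  0.    , 416.2061, 213.7323],
       [  0.    ,   0.    ,   1.    ]]), 'position': array([0.5637, 0.6717, 0.7432]), 'orientation': array([ 0.0059, -0.0266,  0.9193, -0.3925])}
top {'mtx': array([[539.8098,   0.    , 281.7723],
       [  0.    , 539.8098, 219.8289],
       [  0.    ,   0.    ,   1.    ]]), 'position': array([0.5083, 0.0092, 1.2687]), 'orientation': array([ 0.0227, -0.6969,  0.7164, -0.0246])}
wrist {'mtx': array([[328.0421,   0.    , 277.6102],
       [  0.    , 328.0421, 212.6928],
       [  0.    ,   0.    ,   1.    ]]), 'position': array([ 0.2427, -0.444 ,  0.3736]), 'orientation': array([ 0.1214,  0.8115, -0.5652, -0.085 ])}
```

View pics/top0.png

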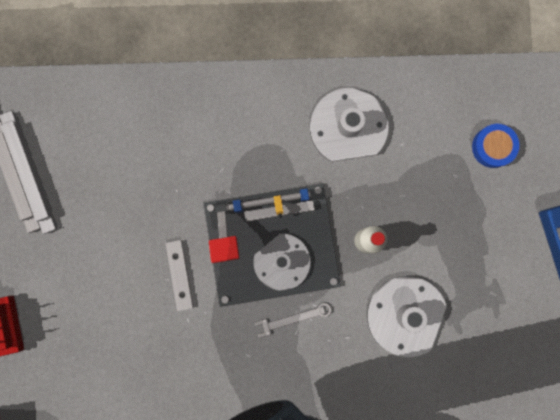

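View pics/side0.png

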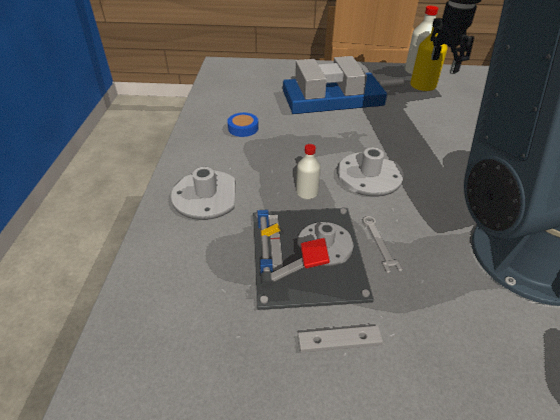

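View pics/wrist0.png

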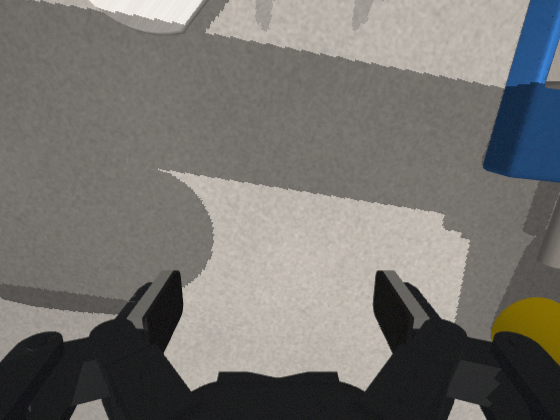

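```bash
cat > h.py <<'E'
from plant import *
import cv2,numpy as np
from scipy.spatial.transform import Rotation as R
np.set_printoptions(precision=4,suppress=True)
def rot(q): return R.from_quat([q[1],q[2],q[3],q[0]])
def ray(c,rc,z,k=None):
    k=k or calibration(c)
    d=rot(k['orientation']).apply(np.linalg.inv(k['mtx'])@[rc[1],rc[0],1])
    p=k['position']; return p+d*(z-p[2])/d[2]
def proj(c,P,k=None):
    k=k or calibration(c)
    v=rot(k['orientation']).inv().apply(np.atleast_2d(P)-k['position'])@k['mtx'].T
    return (v[:,:2]/v[:,2:])[:,::-1]
E
python3 - <<'E'
from h import *
im=cv2.imread('pics/top0.png')[170:320,195:355]
cv2.imwrite('pics/top0c.png',cv2.resize(im,None,fx=4.0,fy=4.0,interpolation=cv2.INTER_CUBIC)[:600])
im=cv2.imread('pics/side0.png')[195:315,240:380]
cv2.imwrite('pics/side0c.png',cv2.resize(im,None,fx=5,fy=5,interpolation=cv2.INTER_CUBIC))
for n in ['cover_hub','cover','jig','lever_pad','oil_bottle','parallel','wrench','bar_face','cover_flat']:
  for c in ['top']:
    try: print(n,[(b['p'],b['point']) for b in boxes_of(n,c)])
    except Exception as e: print(n,e)
E
```

```text
cover_hub [(0.82, [314.0, 404.8]), (0.57, [263.8, 281.3]), (0.57, [124.1, 349.5])]
cover [(0.93, [123.9, 346.0]), (0.6, [313.0, 405.1]), (0.56, [259.2, 281.7])]
jig []
lever_pad [(0.78, [227.7, 222.8])]
oil_bottle [(0.77, [240.2, 368.2]), (0.33, [234.5, 263.2])]
parallel [(0.91, [274.2, 180.5])]
wrench [(0.73, [317.5, 293.6])]
bar_face [(0.61, [234.8, 263.1])]
cover_flat [(0.93, [317.7, 405.7]), (0.92, [126.6, 348.1]), (0.61, [262.9, 282.8])]
```

View pics/top0c.png

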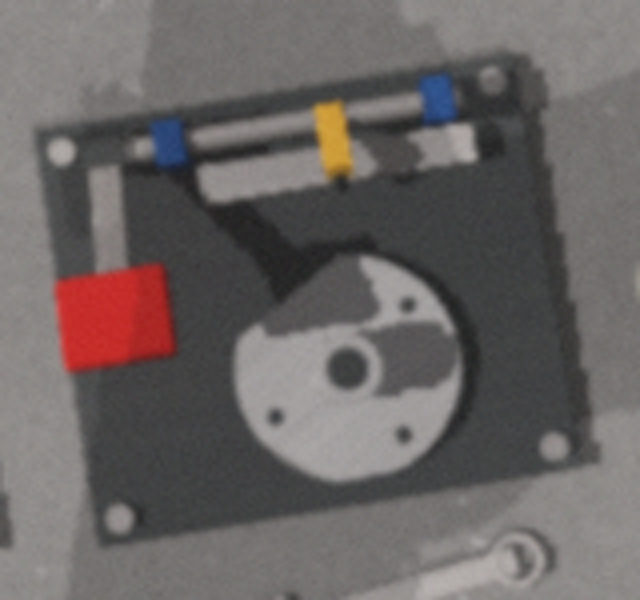

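View pics/side0c.png

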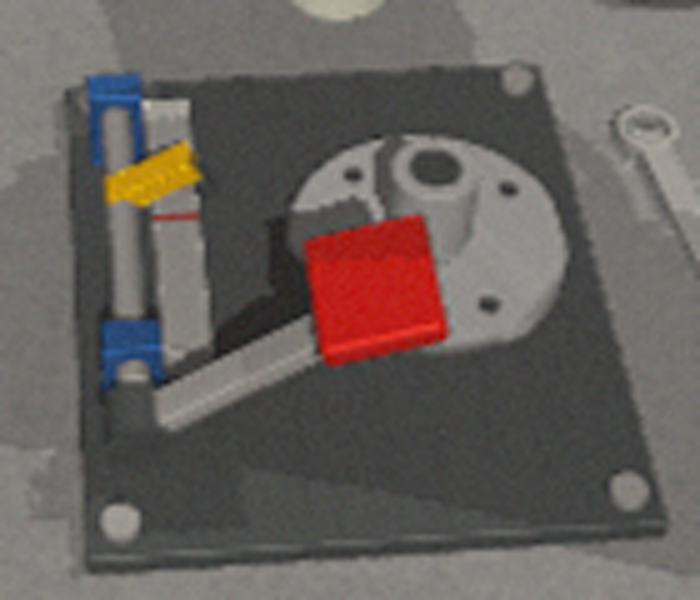

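```bash
python3 - <<'E'
from h import *
pts=[(38,130),(522,52),(598,458),(102,543)]
J=np.array([[.06,.172],[.06,-.112],[-.185,-.112],[-.185,.172]])
W=np.array([ray('top',(170+v/4,195+u/4),0.012)[:2] for u,v in pts])
sp=[(72,88),(88,572),(665,525),(540,66)]
Js=np.array([[.06,-.112],[.06,.172],[-.185,.172],[-.185,-.112]])
Ws=np.array([ray('side',(195+v/5,240+u/5),0.012)[:2] for u,v in sp])
def fit(J,W):
    a=J@[1,1j];b=W@[1,1j]
    r=np.vdot(a-a.mean(),b-b.mean());yaw=np.angle(r);t=b.mean()-np.exp(1j*yaw)*a.mean()
    print(np.degrees(yaw),t,abs(r)/np.sum(abs(a-a.mean())**2),abs(np.exp(1j*yaw)*a+t-b)); return yaw,t
print(W);fit(J,W);print(Ws);fit(Js,Ws); 
print('mark',ray('side',(195+215/5,240+175/5),0.03))
print('hub top', ray('top',(170+368/4,195+348/4),.068), ray('side',(195+168/5,240+435/5),.068))
E
```

```text
[[ 0.638   0.1841]
 [ 0.6762 -0.1002]
 [ 0.4385 -0.1364]
 [ 0.3977  0.1515]]
7.990422149631405 (0.6036548461117158+0.003715342827458088j) 1.0036067477571735 [0.002  0.0028 0.0043 0.0034]
[[ 0.6703 -0.0902]
 [ 0.6341  0.1952]
 [ 0.3954  0.1578]
 [ 0.4311 -0.1221]]
7.6674521684394294 (0.5987028310989541+0.013778030635898011j) 0.9956295994676387 [0.003  0.0031 0.0035 0.0009]
mark [0.6109 0.011  0.03  ]
hub top [0.495  0.0069 0.068 ] [0.4929 0.0099 0.068 ]
```

```bash
python3 - <<'E'
from h import *
o=get_obs();k=calibration('wrist');T=rot(o['eef_rot'])
print(T.as_matrix());print('cam in tool',T.inv().apply(k['position']-o['tcp_pos']));print((T.inv()*rot(k['orientation'])).as_matrix())
# view pose candidates
off=T.inv().apply(k['position']-o['tcp_pos']);Rc=T.inv()*rot(k['orientation'])
yaw=np.radians(8)
Tn=R.from_matrix(np.array([[np.cos(yaw),np.sin(yaw),0],[np.sin(yaw),-np.cos(yaw),0],[0,0,-1]]))
from itertools import product
for x,z in product([.35,.4,.45],[.25,.3,.35]):
    tcp=np.array([x,-.01,z]);kk=dict(mtx=k['mtx'],position=tcp+Tn.apply(off),orientation=(lambda q:[q[3],q[0],q[1],q[2]])((Tn*Rc).as_quat()))
    print(x,z,proj('wrist',[[.495,.007,.024],[.6,.01,.03],[.43,.007,.024]],kk).round().tolist())
tcp=np.array([.4,-.01,.30])
print('shift',T.inv().apply(tcp-o['tcp_pos']),'turn',(T.inv()*Tn).as_rotvec(degrees=True))
E
```

```text
[[ 0.9381  0.3465 -0.    ]
 [ 0.3465 -0.9381  0.    ]
 [-0.     -0.     -1.    ]]
cam in tool [ 0.0739  0.0007 -0.1427]
[[ 0.0001 -0.9561 -0.2931]
 [ 1.     -0.      0.0003]
 [-0.0003 -0.2931  0.9561]]
0.35 0.25 [[38.0, 280.0], [-93.0, 293.0], [105.0, 271.0]]
0.35 0.3 [[47.0, 280.0], [-64.0, 291.0], [106.0, 272.0]]
0.35 0.35 [[54.0, 279.0], [-43.0, 289.0], [106.0, 273.0]]
0.4 0.25 [[90.0, 273.0], [-29.0, 285.0], [151.0, 265.0]]
0.4 0.3 [[92.0, 274.0], [-10.0, 284.0], [147.0, 267.0]]
0.4 0.35 [[95.0, 274.0], [5.0, 283.0], [143.0, 268.0]]
0.45 0.25 [[138.0, 267.0], [30.0, 278.0], [195.0, 260.0]]
0.45 0.3 [[135.0, 268.0], [41.0, 278.0], [186.0, 262.0]]
0.45 0.35 [[132.0, 269.0], [49.0, 278.0], [178.0, 263.0]]
shift [ 0.3718 -0.352  -0.0687] turn [-0.0024  0.0008 12.2732]
```

Call:
arm_command --targets '[[[0.055,-0.04,-0.003],[0,0,2],0.085],[[0.11,-0.08,-0.006],[0,0,4],0.085],[[0.16,-0.12,-0.01],[0,0,6],0.085],[[0.21,-0.155,-0.019],[0,0,8],0.085],[[0.265,-0.19,-0.019],[0,0,10],0.085],[[0.315,-0.23,-0.019],[0,0,12],0.085],[[0.365,-0.265,-0.019],[0,0,12],0.085],[[0.415,-0.3,-0.019],[0,0,12],0.085],[[0.462,-0.337,-0.019],[0,0,12],0.085],[[0.462,-0.337,-0.019],[0,0,12],0.085]]'

```text
t: 1.85
tcp_pos: [0.491, 0.0102, 0.2498]
eef_rot: [-0.0, 0.997, 0.074, -0.0]
contact_force: [-0.5, -1.9, -0.3]
gripper_width: 0.0852
```

```bash
python3 - <<'E'
from h import *
import json
o=get_obs();k=calibration('wrist');im=get_image('wrist');cv2.imwrite('pics/w1.png',im[:,:,::-1])
print(o['t'],o['tcp_pos'],o['eef_rot'],o['qd'],k['position'])
print([(b['p'],b['point']) for b in silhouettes('cover','wrist')])
json.dump({a:np.array(b).tolist() for a,b in k.items()},open('k1.json','w'))
E
```

```text
1.85 [0.491  0.0102 0.2498] [-0.0002  0.9973  0.0741 -0.0002] [ 0.0772  0.0612  0.0808  0.0275 -0.0152  0.0941] [0.5645 0.0201 0.3924]
[(0.98, [289.1, 485.2]), (0.76, [179.0, 281.0])]
```

View pics/w1.png

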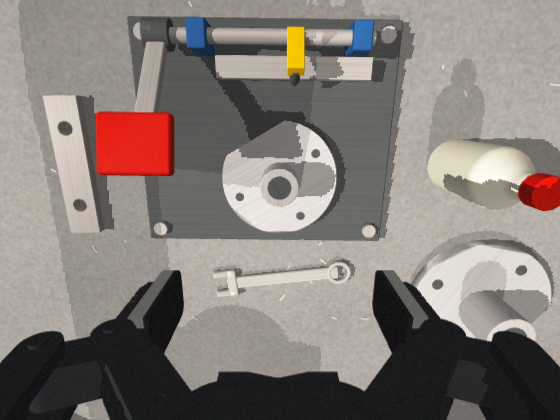

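```bash
python3 - <<'E'
from h import *
im=cv2.imread('pics/w1.png')
cv2.imwrite('pics/w1a.png',cv2.resize(im[100:245,205:355],None,fx=4,fy=4,interpolation=cv2.INTER_CUBIC))
cv2.imwrite('pics/w1b.png',cv2.resize(im[5:105,205:395],None,fx=4,fy=4,interpolation=cv2.INTER_CUBIC))
E
```

```text
(no output)
```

View pics/w1a.png

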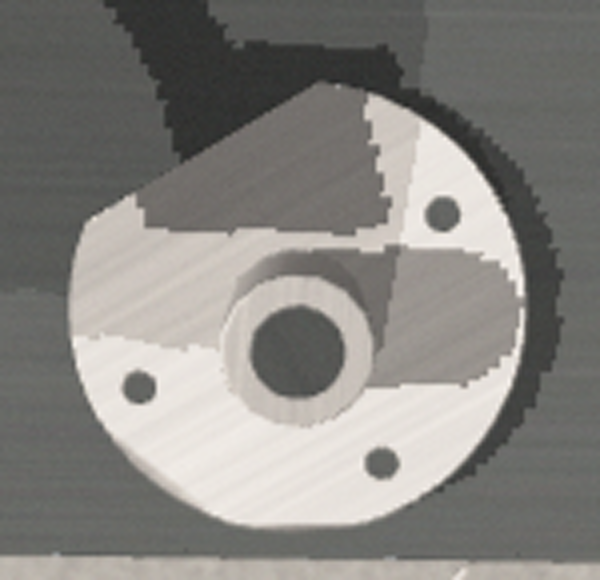

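View pics/w1b.png

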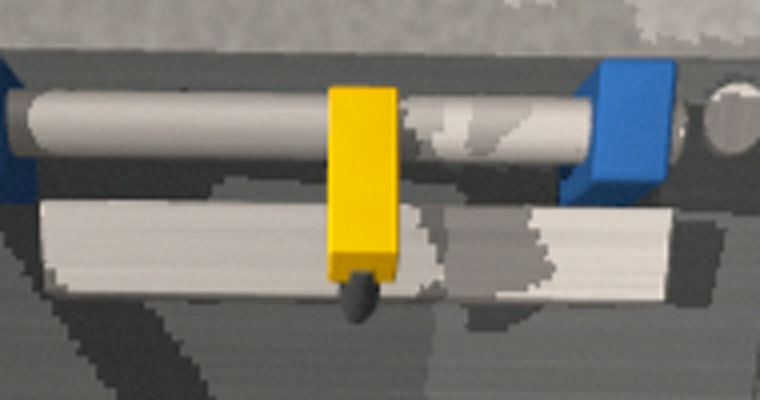

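```bash
python3 - <<'E'
from h import *
import json
k=json.load(open('k1.json'));k={a:np.array(b) for a,b in k.items()}
w=lambda u,v,z:ray('wrist',(v,u),z,k)
A=lambda u,v,z:w(205+u/4-.4,100+v/4-.4,z)
B=lambda u,v,z:w(205+u/4-.4,5+v/4-.4,z)
def fit(J,W):
    a=np.array(J)@[1,1j];b=np.array(W)[:,:2]@[1,1j]
    r=np.vdot(a-a.mean(),b-b.mean());yaw=np.angle(r);t=b.mean()-np.exp(1j*yaw)*a.mean()
    print(np.degrees(yaw),t,abs(r)/np.sum(abs(a-a.mean())**2),abs(np.exp(1j*yaw)*a+t-b)); return yaw,t
fit([[.06,.172],[.06,-.112],[-.185,-.112],[-.185,.172]],[w(*p,.012) for p in [(128,17),(402,20),(385,241),(152,238)]])
yaw,t=fit([[0,.08],[0,-.08],[.022,.08],[.022,-.08]],[B(44,292,.03),B(668,300,.03),B(40,200,.03),B(673,207,.03)])
a=A(90,217,.024);b=A(322,82,.024);d=(b-a)[:2];print('flat len',np.linalg.norm(d))
ang=np.degrees(np.arctan2(-d[0]*-1,-d[1]));ang=np.degrees(np.arctan2(d[0],-d[1]));print('flat normal yaw',ang)
m=((a+b)/2)[:2];n=np.array([np.cos(np.radians(ang)),np.sin(np.radians(ang))])
print('flat mid',m,'centre from flat',m-.053*n,'hub bore',A(297,352,.068),'hub top outline',A(298,350,.068))
# silhouette circle fit of disc top
c=(m-.053*n)@[1,1j]
print('centre in jig',(c-t)*np.exp(-1j*yaw))
E
```

```text
8.276662258491292 (0.599240733599643+0.0069771017542137465j) 1.0005006108169614 [0.0001 0.0031 0.0043 0.0028]
7.8884675025183935 (0.59913220842184+0.008981812951186068j) 0.9987996056151734 [0.0003 0.0003 0.0002 0.0005]
flat len 0.07382284850928375
flat normal yaw 37.84850936353497
flat mid [0.5347 0.0402] centre from flat [0.4929 0.0076] hub bore [0.4924 0.0082 0.068 ] hub top outline [0.493 0.008 0.068]
centre in jig (-0.10542443674487312+0.013243240601810188j)
```

Call:
arm_command --targets '[[[0.001,0.002,0.04],[0,0,-10],0.085],[[0.001,0.002,0.09],[0,0,-20],0.085],[[0.001,0.002,0.13],[0,0,-29.5],0.085],[[0.001,0.002,0.13],[0,0,-29.5],0.085],[[0.001,0.002,0.13],[0,0,-29.5],0.085]]'

```text
t: 2.58
tcp_pos: [0.4917, 0.0045, 0.1221]
eef_rot: [0.0, 0.947, 0.321, 0.001]
contact_force: [0.2, -0.4, -0.0]
gripper_width: 0.0847
```

```bash
cat >> h.py <<'E'
def pose():
    o=get_obs();M=rot(o['eef_rot']).as_matrix()
    print('t',o['t'],'tcp',o['tcp_pos'],'yaw',np.degrees(np.arctan2(M[1,0],M[0,0])),'z',M[:,2],'F',o['contact_force'],'M',o['moment'],'w',o['gripper_width']);return o
E
python3 - <<'E'
from h import *
o=pose();T=rot(o['eef_rot']);print(T.inv().apply(np.array([.4927,.008,.031])-o['tcp_pos']))
E
```

```text
t 2.575 tcp [0.4917 0.0045 0.1221] yaw 37.48557383822764 z [ 0.0018 -0.     -1.    ] F [ 0.1567 -0.4163 -0.0465] M [-0.0437  0.0031  0.0019] w 0.08474016875266363
[ 0.0028 -0.0022  0.0911]
```

Call:
arm_command --targets '[[[0.003,-0.002,0.04],[0,0,0],0.085],[[0.003,-0.002,0.075],[0,0,0],0.085],[[0.003,-0.002,0.091],[0,0,0],0.085],[[0.003,-0.002,0.091],[0,0,0],0.085],[[0.003,-0.002,0.091],[0,0,0],0.085]]' --grip_force 40

```text
t: 3.2
tcp_pos: [0.4936, 0.0086, 0.0311]
eef_rot: [0.0, 0.946, 0.323, 0.001]
contact_force: [-0.1, -0.1, 0.3]
gripper_width: 0.085
```

```bash
python3 - <<'E'
from h import *
pose()
k=calibration('wrist');im=get_image('wrist');cv2.imwrite('pics/w2.png',im[:,:,::-1])
E
```

```text
t 3.2 tcp [0.4936 0.0086 0.0311] yaw 37.69118093690316 z [ 0.0025  0.     -1.    ] F [-0.0898 -0.055   0.2818] M [-0.0311 -0.0321  0.0125] w 0.0849522429405284
```

View pics/w2.png

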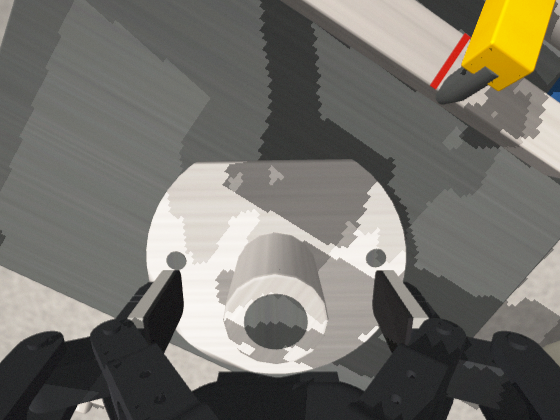

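Call:
arm_command --targets '[[[0,0,0],[0,0,0],0.06],[[0,0,0],[0,0,0],0.03],[[0,0,0],[0,0,0],0.03],[[0,0,0],[0,0,0],0.03],[[0,0,0],[0,0,0],0.03],[[0,0,0],[0,0,0],0.03]]' --grip_force 40

```text
t: 4.0
tcp_pos: [0.4924, 0.0088, 0.0297]
eef_rot: [0.0, 0.946, 0.324, 0.0]
contact_force: [-1.8, 0.5, 8.4]
gripper_width: 0.039
```

```bash
python3 - <<'E'
from h import *
pose()
k=calibration('wrist');im=get_image('wrist');cv2.imwrite('pics/w3.png',im[:,:,::-1])
m=None
a=ray('wrist',(163,193),.024,k);b=ray('wrist',(160,352),.024,k);print(a,b)
d=(b-a)[:2];print(np.degrees(np.arctan2(d[0],-d[1])))
E
```

```text
t 4.0 tcp [0.4924 0.0088 0.0297] yaw 37.76943091027009 z [ 0.0004  0.0001 -1.    ] F [-1.7626  0.4724  8.3852] M [ 0.0478  0.5121 -0.0388] w 0.03903972644093343
[0.5101 0.0704 0.024 ] [0.5552 0.0144 0.024 ]
38.845778877331966
```

View pics/w3.png

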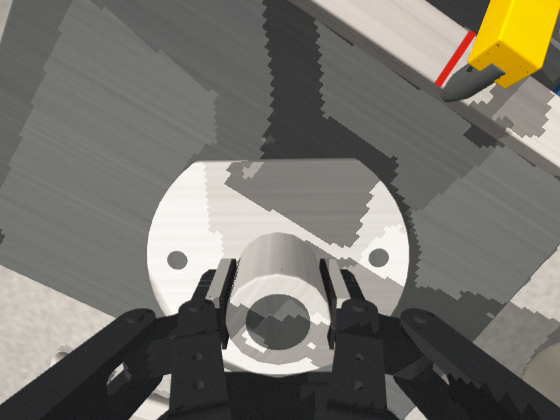

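Call:
arm_command --targets '[[[0,0,-0.001],[0,0,4],0.03],[[0,0,-0.001],[0,0,11],0.03],[[0,0,-0.001],[0,0,18],0.03],[[0,0,-0.001],[0,0,25],0.03],[[0,0,-0.001],[0,0,30.3],0.03],[[0,0,-0.001],[0,0,30.3],0.03],[[0,0,-0.001],[0,0,30.3],0.03]]'

```text
t: 4.92
tcp_pos: [0.492, 0.0088, 0.0301]
eef_rot: [0.0, 0.998, 0.066, -0.0]
contact_force: [0.7, 1.3, -7.5]
gripper_width: 0.0393
```

```bash
python3 - <<'E'
from h import *
import json
pose()
k=calibration('wrist');im=get_image('wrist');cv2.imwrite('pics/w4.png',im[:,:,::-1])
json.dump({a:np.array(b).tolist() for a,b in k.items()},open('k4.json','w'))
E
```

```text
t 4.925 tcp [0.492  0.0088 0.0301] yaw 7.594192872196591 z [-0.0006 -0.     -1.    ] F [ 0.7278  1.2646 -7.5463] M [ 0.033  -0.0472  0.0036] w 0.039274428182351766
```

View pics/w4.png

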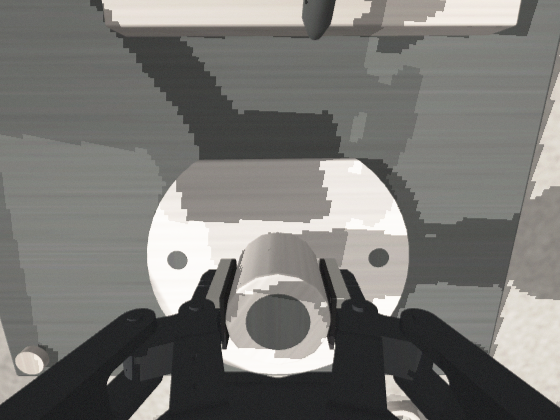

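```bash
python3 - <<'E'
from h import *
im=cv2.imread('pics/w4.png')
cv2.imwrite('pics/w4a.png',cv2.resize(im[0:60,90:540],None,fx=1.77,fy=5,interpolation=cv2.INTER_CUBIC))
cv2.imwrite('pics/w4b.png',cv2.resize(im[140:200,160:400],None,fx=3.3,fy=6,interpolation=cv2.INTER_CUBIC))
# subpixel edge: vertical gradient at columns
g=cv2.GaussianBlur(im,(3,3),0).astype(float).sum(2)
for c in range(200,360,15): 
    col=g[150:172,c];print(c,150+np.argmax(np.abs(np.diff(col))),np.max(np.diff(col)).round(),end='; ')
print()
for c in list(range(115,520,25)): 
    col=g[15:50,c];d=-np.diff(col);print(c,[15+int(i) for i in np.where(d>40)[0]],end='; ')
E
```

```text
200 159 69.0; 215 159 65.0; 230 159 64.0; 245 158 68.0; 260 158 71.0; 275 158 70.0; 290 158 69.0; 305 158 63.0; 320 160 127.0; 335 158 152.0; 350 158 112.0; 
115 [19, 20, 21]; 140 [24, 25, 26, 27]; 165 [23, 24, 25, 26, 27]; 190 [23, 24, 25, 26, 27, 46]; 215 [23, 24, 25, 26]; 240 [23, 24, 25, 26]; 265 [23, 24, 25, 26]; 290 [23, 24, 25, 26]; 315 []; 340 [23, 24, 25, 26]; 365 []; 390 [35]; 415 [24, 25, 26]; 440 [23, 24, 25, 26]; 465 [23, 24, 25, 26]; 490 [23, 24, 25, 26]; 515 [22, 23, 24, 25];
```

View pics/w4a.png

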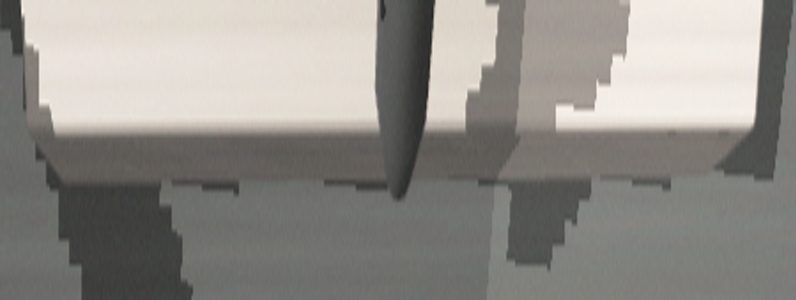

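View pics/w4b.png

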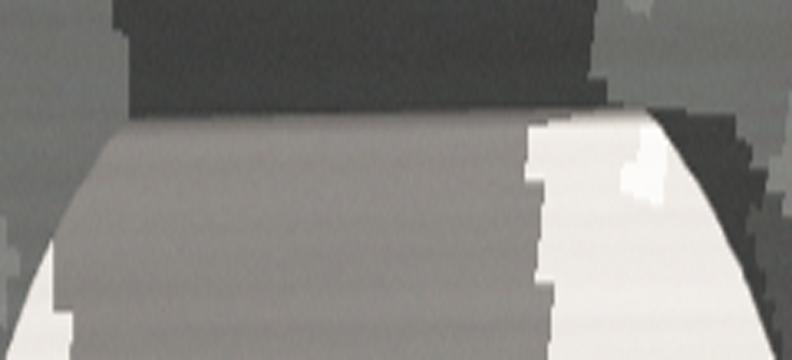

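```bash
python3 - <<'E'
from h import *
import json
k=json.load(open('k4.json'));k={a:np.array(b) for a,b in k.items()}
w=lambda u,v,z:ray('wrist',(v,u),z,k)[:2]
L,Rr=w(109,26,.03),w(515,25.6,.03);d=Rr-L;yj=np.arctan2(d[0],-d[1]);print('bar',L,Rr,np.linalg.norm(d),np.degrees(yj),'mid',(L+Rr)/2)
a,b=w(199.4,159.5,.0245),w(356.4,157.8,.0245);e=b-a;yc=np.arctan2(e[0],-e[1]);m=(a+b)/2;print('flat',np.linalg.norm(e),np.degrees(yc),m)
rel=((L+Rr)/2-m);n=np.array([np.cos(yj),np.sin(yj)]);y=np.array([-n[1],n[0]]);print('to go jig x,y',rel@n,rel@y,'turn',np.degrees(yj-yc))
# via hub centre rotates with turn: offset
h=m-.053*np.array([np.cos(yc),np.sin(yc)]);print('hub',h); G=(L+Rr)/2-.053*n; print('hub goal',G,'delta',G-h)
o=pose();T=rot(o['eef_rot']);D=G-h;print('tool shift',T.inv().apply([D[0],D[1],0]))
E
```

```text
bar [0.5885 0.0865] [ 0.6095 -0.0693] 0.157231975618086 7.6491629462551165 mid [0.599  0.0086]
flat 0.07062769663938064 8.21624649161122 [0.5457 0.0148]
to go jig x,y 0.051964691548435485 -0.01324871740477685 turn -0.5670835453561016
hub [0.4933 0.0073]
hub goal [0.5465 0.0016] delta [ 0.0532 -0.0057]
t 4.975 tcp [0.4921 0.0087 0.0301] yaw 7.573352138367179 z [-0.0004 -0.     -1.    ] F [ 0.6834 -0.0782 -7.5178] M [ 0.0102 -0.0443  0.0382] w 0.0392596327717946
tool shift [ 0.052   0.0127 -0.    ]
```

Call:
arm_command --targets '[[[0.008,0.002,0],[0,0,0.5],0.03],[[0.02,0.006,0],[0,0,0.5],0.03],[[0.032,0.01,0],[0,0,0.5],0.03],[[0.042,0.0125,0],[0,0,0.5],0.03],[[0.047,0.0128,0],[0,0,0.5],0.03],[[0.047,0.0128,0],[0,0,0.5],0.03],[[0.047,0.0128,0.001],[0,0,0.5],0.03]]'

```text
t: 5.85
tcp_pos: [0.5404, 0.0022, 0.0297]
eef_rot: [0.0, 0.998, 0.061, 0.0]
contact_force: [-6.4, 0.2, 15.1]
gripper_width: 0.0392
```

```bash
python3 - <<'E'
from h import *
import json
pose()
k=calibration('wrist');im=get_image('wrist');cv2.imwrite('pics/w5.png',im[:,:,::-1])
cv2.imwrite('pics/w5a.png',cv2.resize(im[100:180,100:500,::-1],None,fx=2,fy=5,interpolation=cv2.INTER_CUBIC))
json.dump({a:np.array(b).tolist() for a,b in k.items()},open('k5.json','w'))
E
```

```text
t 5.85 tcp [0.5404 0.0022 0.0297] yaw 6.973868167930476 z [ 0.0002 -0.     -1.    ] F [-6.4223  0.2324 15.1029] M [-0.0061  1.2213 -0.0091] w 0.03918943985725322
```

View pics/w5.png

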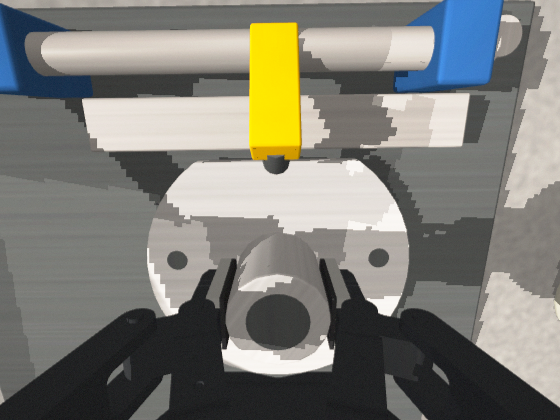

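View pics/w5a.png

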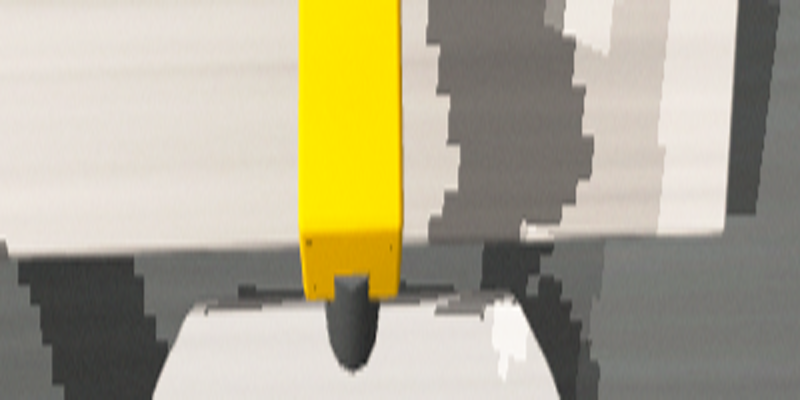

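```bash
cat > m.py <<'E'
from h import *
def meas(k,bl,br,fl,fr,z=.024):
    w=lambda p,z:ray('wrist',(p[1],p[0]),z,k)[:2]
    L,Rr=w(bl,.03),w(br,.03);d=Rr-L;yj=np.arctan2(d[0],-d[1]);print('bar',np.linalg.norm(d),np.degrees(yj),'mid',(L+Rr)/2)
    a,b=w(fl,z),w(fr,z);e=b-a;yc=np.arctan2(e[0],-e[1]);m=(a+b)/2;print('flat',np.linalg.norm(e),np.degrees(yc),m)
    rel=((L+Rr)/2-m);n=np.array([np.cos(yj),np.sin(yj)]);y=np.array([-n[1],n[0]]);print('to go jig x,y',rel@n,rel@y,'turn',np.degrees(yj-yc))
E
python3 - <<'E'
from m import *
import json
k=json.load(open('k5.json'));k={a:np.array(b) for a,b in k.items()}
meas(k,(104,151),(462,146.5),(200,160.3),(357.5,158))
E
```

```text
bar 0.15340290467366144 7.692353936916901 mid [0.5994 0.0063]
flat 0.07098707548764259 7.814764133803466 [0.594  0.0073]
to go jig x,y 0.005233434252170956 -0.0017473733754460091 turn -0.12241019688656574
```

```bash
python3 - <<'E'
from m import *
im=cv2.imread('pics/w3.png');cv2.imwrite('pics/w3a.png',cv2.resize(im[0:120,400:520],None,fx=5,fy=5,interpolation=cv2.INTER_CUBIC))
im=cv2.imread('pics/w5.png');cv2.imwrite('pics/w5b.png',cv2.resize(im[85:170,70:230],None,fx=5,fy=5,interpolation=cv2.INTER_CUBIC))
s=get_image('side');cv2.imwrite('pics/s5.png',cv2.resize(s[200:280,240:360,::-1],None,fx=6,fy=6,interpolation=cv2.INTER_CUBIC))
E
```

```text
(no output)
```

View pics/w3a.png

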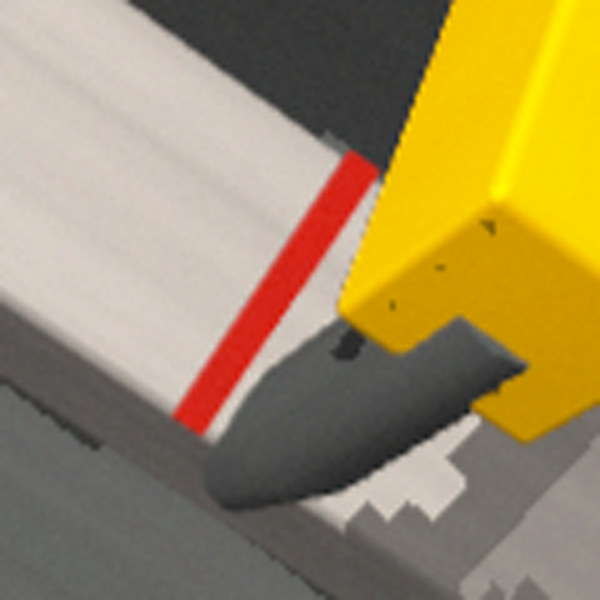

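View pics/w5b.png

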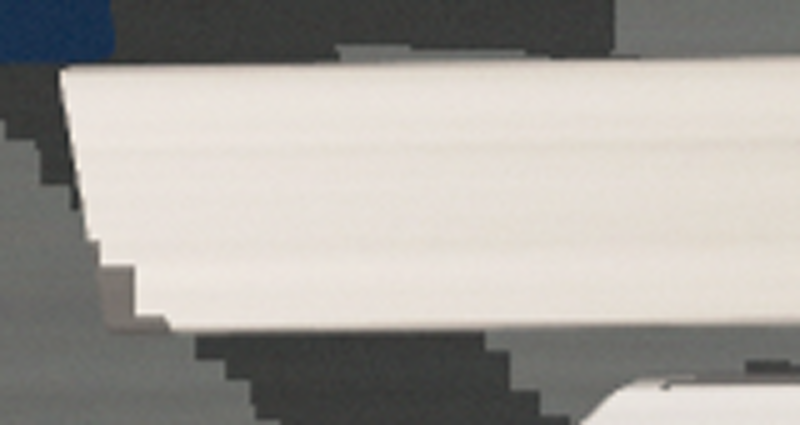

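View pics/s5.png

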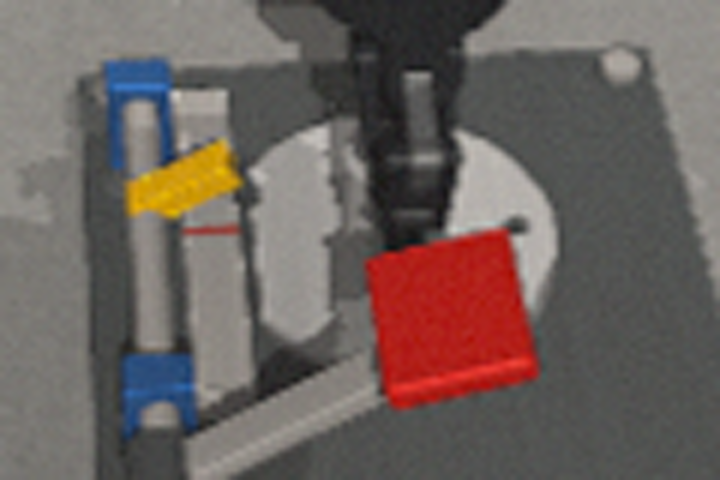

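```bash
python3 - <<'E'
from m import *
import json
k=json.load(open('k5.json'));k={a:np.array(b) for a,b in k.items()}
meas(k,(90.8,151.2),(462,146.5),(200,160.3),(357.5,158))
# w3 mark
off=np.array([.0739,.0007,-.1427]);y=np.radians(37.77)
Tn=R.from_matrix(np.array([[np.cos(y),np.sin(y),0],[np.sin(y),-np.cos(y),0],[0,0,-1]]))
Rc=R.from_matrix([[.0001,-.9561,-.2931],[1,0,.0003],[-.0003,-.2931,.9561]])
q=(Tn*Rc).as_quat()
kk=dict(mtx=k['mtx'],position=np.array([.4924,.0088,.0297])+Tn.apply(off),orientation=[q[3],*q[:3]])
print(ray('wrist',(85.4,437.4),.03,kk))
E
```

```text
bar 0.15908445038412203 7.697555187664828 mid [0.5991 0.0091]
flat 0.07098707548764259 7.814764133803466 [0.594  0.0073]
to go jig x,y 0.005226312728529356 0.0010929247173558192 turn -0.11720894613863891
[0.5992 0.0086 0.03  ]
```

Call:
arm_command --targets '[[[0,-0.0004,-0.0006],[0,0,0],0.03],[[0.002,-0.0008,-0.0006],[0,0,0],0.03],[[0.0035,-0.0008,-0.0006],[0,0,0],0.03],[[0.0045,-0.0008,-0.0006],[0,0,0],0.03],[[0.0045,-0.0008,-0.0006],[0,0,0],0.03]]'

```text
t: 6.58
tcp_pos: [0.545, 0.0035, 0.0298]
eef_rot: [-0.0, 0.998, 0.061, -0.0]
contact_force: [-0.8, -0.0, -8.1]
gripper_width: 0.039
```

```bash
cat > snap.py <<'E'
from h import *
import json,sys
n=sys.argv[1];pose()
k=calibration('wrist');im=get_image('wrist');cv2.imwrite(f'pics/w{n}.png',im[:,:,::-1])
cv2.imwrite(f'pics/w{n}a.png',cv2.resize(im[100:200,70:470,::-1],None,fx=2,fy=5,interpolation=cv2.INTER_CUBIC))
json.dump({a:np.array(b).tolist() for a,b in k.items()},open(f'k{n}.json','w'))
E
python3 snap.py 6
```

```text
t 6.575 tcp [0.545  0.0035 0.0298] yaw 6.969133319640955 z [-0.0001  0.     -1.    ] F [-0.7625 -0.0238 -8.1349] M [-0.003  -0.0604 -0.0028] w 0.03898463222500617
```

View pics/w6a.png

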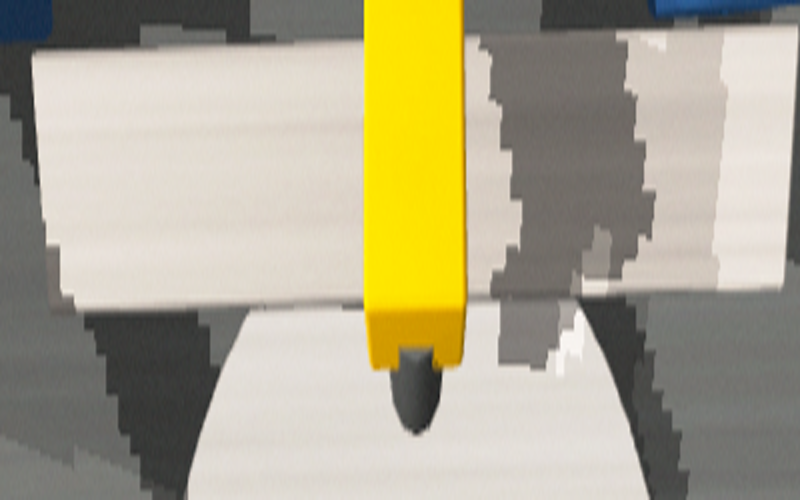

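```bash
python3 - <<'E'
from m import *
import json
k=json.load(open('k6.json'));k={a:np.array(b) for a,b in k.items()}
P=lambda u,v:(70+u/2,100+v/5)
meas(k,P(51,312),P(784,289),P(248,312),P(580,300),.0245)
E
```

```text
bar 0.15871951499574774 7.693005839543151 mid [0.599  0.0088]
flat 0.07474059377991629 7.8026764328919445 [0.5976 0.0093]
to go jig x,y 0.0012506747305332752 -0.0006634682289802683 turn -0.10967059334879398
```

Call:
arm_command --targets '[[[0,0.0004,0.0004],[0,0,0],0.03],[[0.001,0.0004,0.0004],[0,0,0],0.03],[[0.0015,0.0004,0.0004],[0,0,0],0.03],[[0.002,0.0004,0.0004],[0,0,0],0.03],[[0.002,0.0004,0.0004],[0,0,0],0.03]]'

```text
t: 7.25
tcp_pos: [0.5465, 0.0032, 0.0298]
eef_rot: [0.0, 0.998, 0.061, -0.0]
contact_force: [-8.3, 0.1, 5.9]
gripper_width: 0.0393
```

```bash
python3 snap.py 7
```

```text
t 7.25 tcp [0.5465 0.0032 0.0298] yaw 6.966712678170827 z [-0.0006 -0.0002 -1.    ] F [-8.3401  0.1427  5.8931] M [0.054  1.4754 0.0188] w 0.039333071045964806
```

View pics/w7a.png

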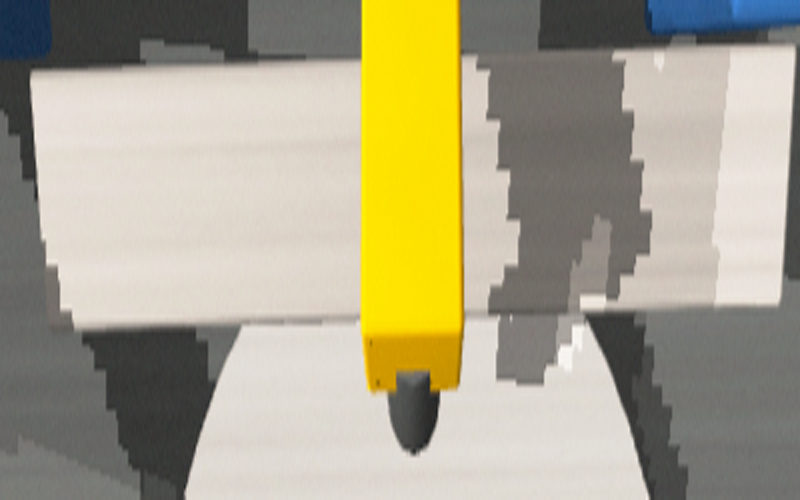

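Call:
arm_command --targets '[[[0.0005,0,0],[0,0,0],0.03],[[0.001,0,0],[0,0,0],0.03],[[0.001,0,0],[0,0,0],0.03],[[0.001,0,0],[0,0,0],0.03]]'

```text
t: 7.8
tcp_pos: [0.5465, 0.0032, 0.0297]
eef_rot: [0.0, 0.998, 0.061, -0.001]
contact_force: [-15.9, -0.9, 13.1]
gripper_width: 0.0389
```

```bash
python3 snap.py 8
```

```text
t 7.8 tcp [0.5465 0.0032 0.0297] yaw 6.962452596037891 z [-0.0022 -0.0004 -1.    ] F [-15.8935  -0.9091  13.1369] M [-0.1044  2.7863  0.0177] w 0.038923631187858354
```

View pics/w8a.png

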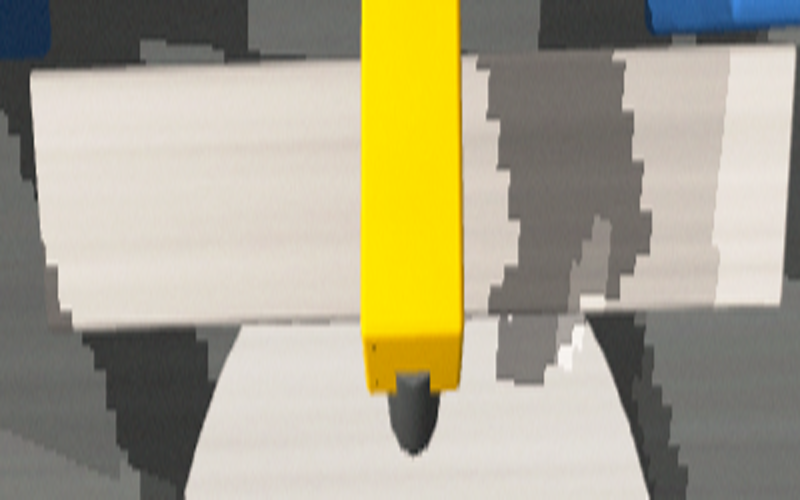

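Call:
arm_command --targets '[[[-0.0008,0,-0.0004],[0,0,0],0.03],[[-0.0008,0,-0.0004],[0,0,0],0.03],[[-0.0008,0,-0.0004],[0,0,0],0.06],[[-0.0008,0,-0.0004],[0,0,0],0.075],[[-0.0008,0,-0.0004],[0,0,0],0.075],[[-0.0008,0,-0.0004],[0,0,0],0.075]]'

```text
t: 8.6
tcp_pos: [0.5473, 0.0034, 0.03]
eef_rot: [0.0, 0.998, 0.061, 0.0]
contact_force: [0.1, -0.5, 0.1]
gripper_width: 0.075
```

```bash
python3 snap.py 9
```

```text
t 8.6 tcp [0.5473 0.0034 0.03  ] yaw 6.970387050228463 z [ 0.0003 -0.     -1.    ] F [ 0.0777 -0.4991  0.0702] M [ 0.0294 -0.0469  0.0337] w 0.07503330766609809
```

View pics/w9.png

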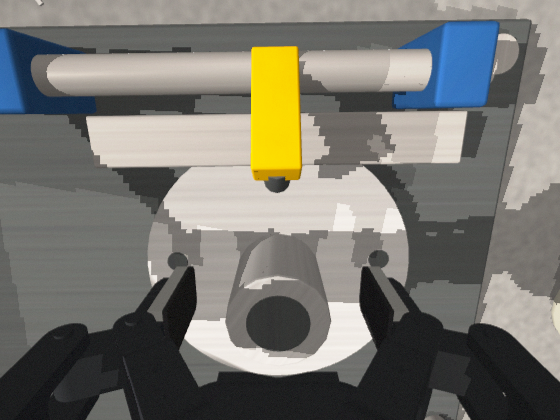

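Call:
arm_command --targets '[[[0,0,-0.02],[0,0,0],0.075],[[0,0,-0.06],[0,0,0],0.075],[[0,0,-0.11],[0,0,0],0.06],[[-0.03,0,-0.16],[0,0,0],0.03],[[-0.05,0,-0.2],[0,0,0],0],[[-0.05,0,-0.2],[0,0,0],0],[[-0.05,0,-0.2],[0,0,0],0],[[-0.05,0,-0.2],[0,0,0],0]]'

```text
t: 9.65
tcp_pos: [0.4973, -0.0026, 0.2287]
eef_rot: [-0.0, 0.998, 0.061, -0.001]
contact_force: [0.3, -0.4, 0.9]
gripper_width: -0.0003
```

```bash
python3 snap.py 10; python3 - <<'E'
import cv2
im=cv2.imread('pics/w10.png');cv2.imwrite('pics/w10b.png',cv2.resize(im[0:200,180:380],None,fx=3,fy=3,interpolation=cv2.INTER_CUBIC))
E
```

```text
t 9.65 tcp [ 0.4973 -0.0026  0.2287] yaw 6.97630391877443 z [-0.0019  0.     -1.    ] F [ 0.3139 -0.4336  0.8628] M [ 0.0373 -0.0072  0.0581] w -0.0002545020111900145
```

View pics/w10.png

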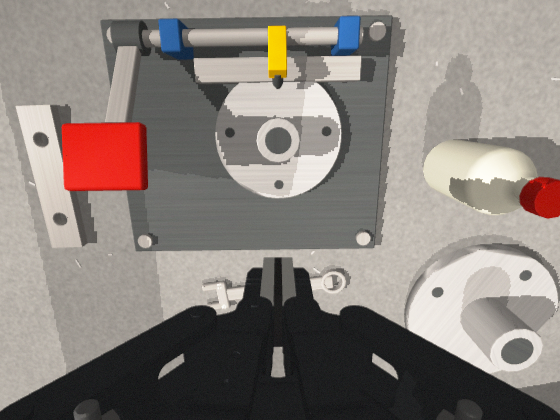

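View pics/w10b.png

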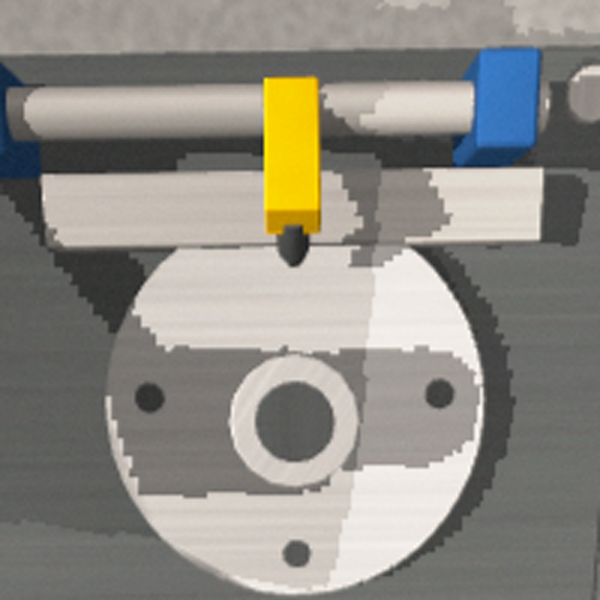

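```bash
python3 - <<'E'
from m import *
import json
k=json.load(open('k10.json'));k={a:np.array(b) for a,b in k.items()}
P=lambda u,v:(180+u/3-.33,0+v/3-.33)
meas(k,P(48,246),P(542,241),P(176,247),P(411,243))
w=lambda u,v,z:ray('wrist',(v,u),z,k)[:2]
h=w(*P(294,421),.068);M=np.array([.5991,.0089]);c,s=np.cos(.1345),np.sin(.1345);d=h-M;print('hub in jig',d@[c,s],d@[-s,c])
print('pad centre',w(105,156,.129), [(b['p'],b['point']) for b in boxes_of('lever_pad','wrist')])
o=get_obs();T=rot(o['eef_rot'])
for p in [[.5251,.1299,.20],[.5251,.1299,.131],[.4964,.1259,.071]]:print(T.inv().apply(np.array(p)-o['tcp_pos']))
E
```

```text
bar 0.15945571585121604 7.519192123974513 mid [0.5994 0.0086]
flat 0.07722742462733048 7.8875931535636425 [0.5994 0.009 ]
to go jig x,y -4.368770903320226e-05 -0.0004500296101235672 turn -0.3684010295891293
hub in jig -0.05277581948976647 0.0005855597459116001
pad centre [0.5249 0.1273] [(0.62, [99.7, 127.6])]
[ 0.0437 -0.1282  0.0288]
[ 0.0438 -0.1282  0.0978]
[ 0.015  -0.1277  0.1579]
```

Call:
arm_command --targets '[[[0.015,-0.045,0.005],[0,0,0],0],[[0.03,-0.09,0.01],[0,0,0],0],[[0.044,-0.128,0.03],[0,0,0],0],[[0.044,-0.128,0.06],[0,0,0],0],[[0.044,-0.128,0.085],[0,0,0],0],[[0.044,-0.128,0.085],[0,0,0],0],[[0.044,-0.128,0.085],[0,0,0],0]]' --grip_force 60

```text
t: 10.62
tcp_pos: [0.5313, 0.0988, 0.1457]
eef_rot: [-0.013, 0.996, 0.085, -0.001]
contact_force: [-0.2, -0.4, 0.1]
gripper_width: -0.0004
```

```bash
python3 snap.py 11;python3 - <<'E'
from h import *
o=get_obs();T=rot(o['eef_rot'])
n=np.array([np.cos(.136),np.sin(.136)]);y=np.array([-n[1],n[0]]);M=np.array([.5991,.0089])
for f in [42.2,34,26,18,12.4]:
    f=np.radians(f);x=.036-.125*np.cos(f);z=.045+.125*np.sin(f);p=M+x*n+.13*y
    print(T.inv().apply(np.array([p[0],p[1],z])-o['tcp_pos']))
s=get_image('side');cv2.imwrite('pics/s11.png',s[:,:,::-1])
E
```

```text
t 10.625 tcp [0.5313 0.0988 0.1457] yaw 9.707823099588767 z [-0.0045  0.0259 -0.9997] F [-0.1801 -0.4118  0.1187] M [-0.0486 -0.0332 -0.0317] w -0.00039847582253198905
[-0.0008 -0.0313  0.0178]
[-0.0118 -0.0313  0.0319]
[-0.0205 -0.0312  0.047 ]
[-0.0271 -0.031   0.0632]
[-0.0303 -0.0308  0.0749]
```

View pics/w11.png

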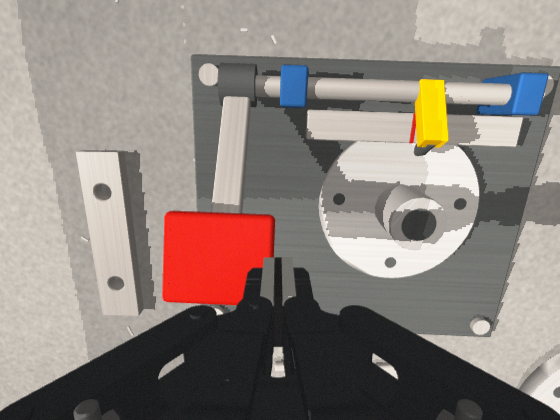

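View pics/s11.png

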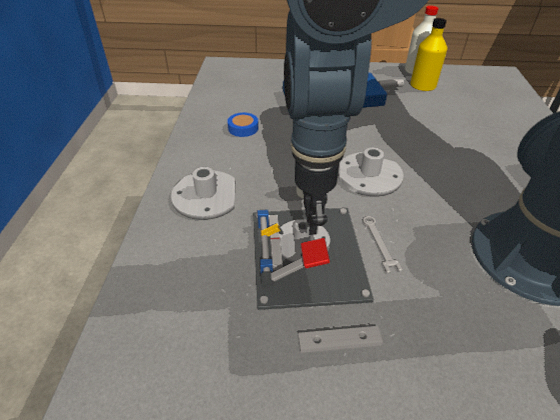

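```bash
python3 - <<'E'
from h import *
o=pose();print(o['q'],o['qd'])
T=rot(o['eef_rot']);y=np.radians(7.7)
Tn=R.from_matrix(np.array([[np.cos(y),np.sin(y),0],[np.sin(y),-np.cos(y),0],[0,0,-1]]))
print((T.inv()*Tn).as_rotvec(degrees=True))
E
```

```text
t 10.725 tcp [0.5315 0.0988 0.146 ] yaw 9.70791283685779 z [-0.0036  0.0261 -0.9997] F [-0.6589  0.3218 -0.5885] M [-0.0213 -0.0379  0.0029] w -2.4417813089905718e-05
[ 0.1685  0.3248 -0.1034  1.1417  0.0263  3.1406] [-0.0004 -0.0016 -0.003  -0.0036 -0.0005  0.0008]
[-1.5083 -0.0247  2.0085]
```

```bash
python3 - <<'E'
from h import *
o=get_obs();T=rot(o['eef_rot']);y=np.radians(27)
Tn=R.from_matrix(np.array([[np.cos(y),np.sin(y),0],[np.sin(y),-np.cos(y),0],[0,0,-1]]))
print((T.inv()*Tn).as_rotvec(degrees=True), T.inv().apply(np.array([.5251,.1299,.146])-o['tcp_pos']))
E
```

```text
[ -1.4884  -0.2782 -17.2904] [-0.0011 -0.0317  0.0008]
```

Call:
arm_command --targets '[[[0,-0.005,0],[-0.7,-0.1,-8],0],[[-0.001,-0.02,0],[-1.5,-0.3,-15],0],[[-0.001,-0.032,0],[-1.5,-0.3,-17.3],0],[[-0.001,-0.032,0],[-1.5,-0.3,-17.3],0],[[-0.001,-0.032,0],[-1.5,-0.3,-17.3],0]]'

```text
t: 11.35
tcp_pos: [0.5247, 0.1299, 0.1459]
eef_rot: [0.0, 0.973, 0.233, -0.001]
contact_force: [-0.2, -0.2, 0.3]
gripper_width: 0.0001
```

```bash
python3 snap.py 12;python3 - <<'E'
from h import *
o=get_obs();T=rot(o['eef_rot']);print(o['q'])
n=np.array([np.cos(.136),np.sin(.136)]);y=np.array([-n[1],n[0]]);M=np.array([.5991,.0089])
for f in [42.2,34,26,18,12.4]:
    f=np.radians(f);x=.036-.125*np.cos(f);z=.045+.125*np.sin(f);p=M+x*n+.13*y
    print(T.inv().apply(np.array([p[0],p[1],z])-o['tcp_pos']))
E
```

```text
t 11.35 tcp [0.5247 0.1299 0.1459] yaw 26.916014612033685 z [-0.0015 -0.0005 -1.    ] F [-0.1946 -0.1712  0.2888] M [ 0.0127  0.0475 -0.0202] w 6.0836262667331806e-05
[ 0.2425  0.3269 -0.1005  1.145  -0.0001  2.9143]
[0.0008 0.0001 0.0169]
[-0.0096 -0.0035  0.031 ]
[-0.0178 -0.0064  0.0461]
[-0.0239 -0.0085  0.0623]
[-0.0269 -0.0096  0.0741]
```

View pics/w12.png

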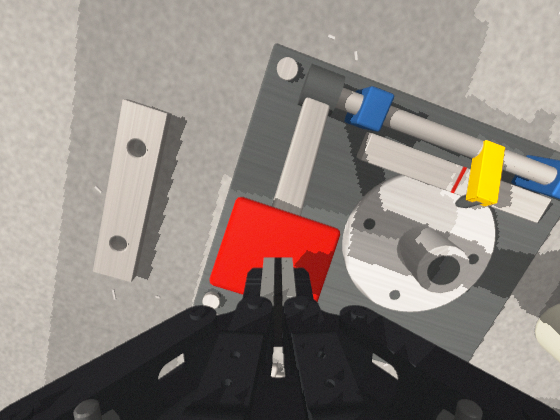

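Call:
arm_command --targets '[[[0.001,0,0.012],[0,0,0],0],[[-0.004,-0.002,0.024],[0,0,0],0],[[-0.01,-0.0035,0.032],[0,0,0],0],[[-0.014,-0.005,0.04],[0,0,0],0],[[-0.018,-0.0065,0.047],[0,0,0],0],[[-0.021,-0.0075,0.055],[0,0,0],0],[[-0.024,-0.0085,0.062],[0,0,0],0],[[-0.026,-0.009,0.068],[0,0,0],0],[[-0.026,-0.009,0.069],[0,0,0],0]]'

```text
t: 12.52
tcp_pos: [0.4975, 0.1263, 0.0766]
eef_rot: [0.0, 0.972, 0.233, -0.0]
contact_force: [-0.0, -0.2, 12.4]
gripper_width: 0.0003
```

```bash
python3 snap.py 13
```

```text
t 12.525 tcp [0.4975 0.1263 0.0766] yaw 26.98505214071357 z [-0.0004 -0.0001 -1.    ] F [-0.0165 -0.2184 12.4099] M [0.0487 0.0798 0.0036] w 0.00027808300948278206
```

View pics/w13.png

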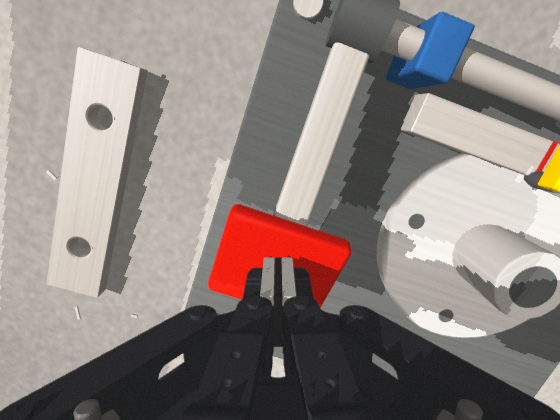

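Call:
arm_command --targets '[[[-0.0005,0,0.002],[0,0,0],0],[[-0.001,0,0.004],[0,0,0],0],[[-0.001,0,0.0045],[0,0,0],0]]'

```text
t: 12.95
tcp_pos: [0.4967, 0.1261, 0.0727]
eef_rot: [-0.0, 0.972, 0.233, -0.0]
contact_force: [-4.1, 1.2, 23.0]
gripper_width: 0.0001
```

Call:
arm_command --targets '[[[0,0,0.0005],[0,0,0],0],[[0,0,0.0005],[0,0,0],0],[[0,0,0.0005],[0,0,0],0]]'

```text
t: 13.32
tcp_pos: [0.4967, 0.1261, 0.0726]
eef_rot: [-0.0, 0.972, 0.233, 0.0]
contact_force: [-5.6, 1.4, 24.3]
gripper_width: -0.0003
```

```bash
python3 snap.py 14; python3 - <<'E'
from h import *
s=get_image('side');cv2.imwrite('pics/s14.png',cv2.resize(s[200:320,240:380,::-1],None,fx=5,fy=5,interpolation=cv2.INTER_CUBIC))
E
```

```text
t 13.325 tcp [0.4967 0.1261 0.0726] yaw 26.99498283328272 z [ 0.      0.0005 -1.    ] F [-5.5941  1.3779 24.3241] M [ 0.219   1.0242 -0.0015] w -0.00033388658256508773
```

View pics/s14.png

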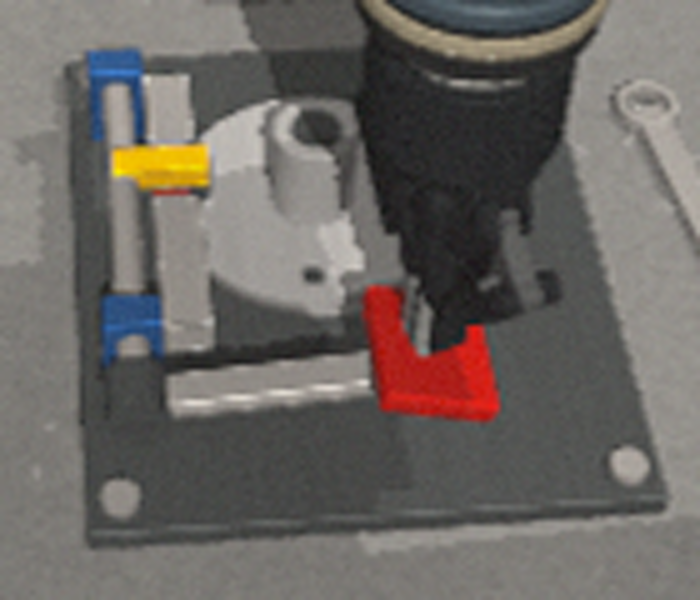

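View pics/w14.png

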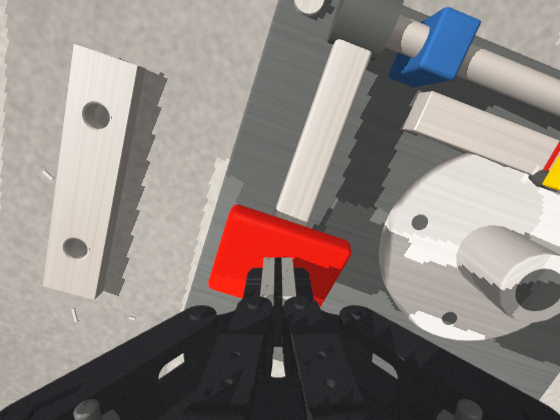

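Call:
arm_command --targets '[[[0,0,0.0004],[0,0,0],0],[[0,0,0.0004],[0,0,0],0],[[0,0,0.0004],[0,0,0],0]]'

```text
t: 13.8
tcp_pos: [0.4967, 0.1261, 0.0724]
eef_rot: [-0.0, 0.972, 0.233, 0.0]
contact_force: [-7.3, 0.7, 30.4]
gripper_width: -0.0
```

Call:
arm_command --targets '[[[0.001,0,-0.006],[0,0,0],0],[[0.005,0.002,-0.015],[0,0,0],0],[[0.01,0.004,-0.026],[0,0,0],0],[[0.018,0.006,-0.04],[0,0,0],0],[[0.026,0.009,-0.055],[0,0,0],0],[[0.027,0.009,-0.075],[0,0,0],0],[[0.02,0.009,-0.12],[0,0,0],0],[[-0.02,0,-0.16],[0,0,0],0],[[-0.05,0,-0.17],[0,0,0],0],[[-0.05,0,-0.17],[0,0,0],0]]'

```text
t: 15.05
tcp_pos: [0.4511, 0.1026, 0.2419]
eef_rot: [0.0, 0.972, 0.233, -0.0]
contact_force: [-0.0, 0.6, -0.2]
gripper_width: -0.0003
```

```bash
python3 snap.py 15; python3 - <<'E'
from h import *
s=get_image('side');cv2.imwrite('pics/s15.png',cv2.resize(s[200:320,240:380,::-1],None,fx=5,fy=5,interpolation=cv2.INTER_CUBIC))
s=get_image('top');cv2.imwrite('pics/t15.png',s[:,:,::-1])
im=cv2.imread('pics/w15.png');print([ (b['p'],b['point']) for b in boxes_of('lever_pad','wrist')])
E
```

```text
t 15.05 tcp [0.4511 0.1026 0.2419] yaw 26.95984618468478 z [-0.0005 -0.0003 -1.    ] F [-0.0487  0.5895 -0.1757] M [-0.0085 -0.0486  0.0242] w -0.00033529815420085156
[(0.78, [81.4, 313.5])]
```

View pics/s15.png

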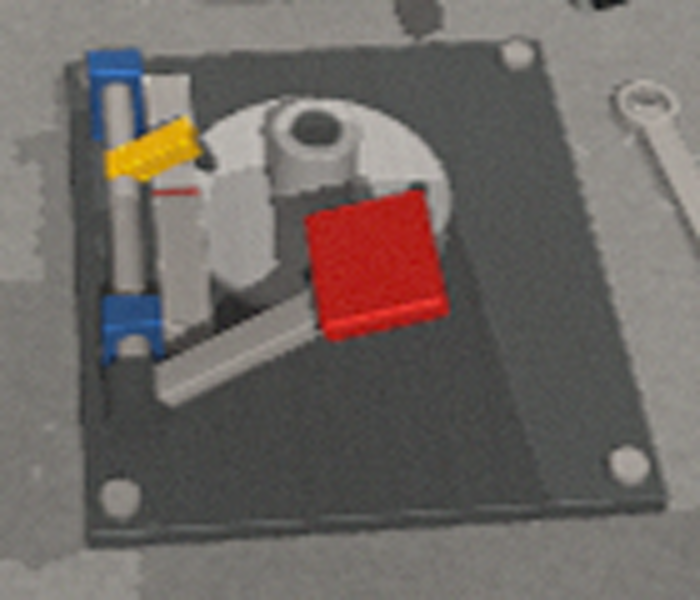

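View pics/w15.png

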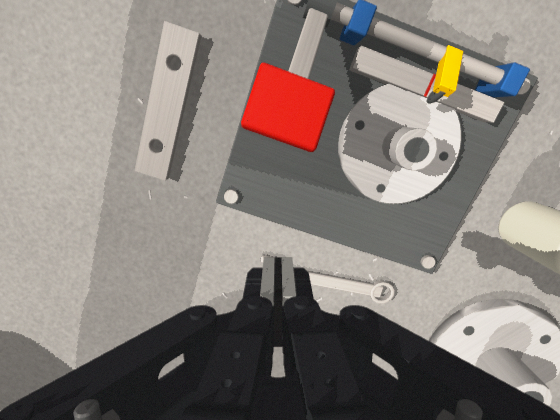

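View pics/t15.png

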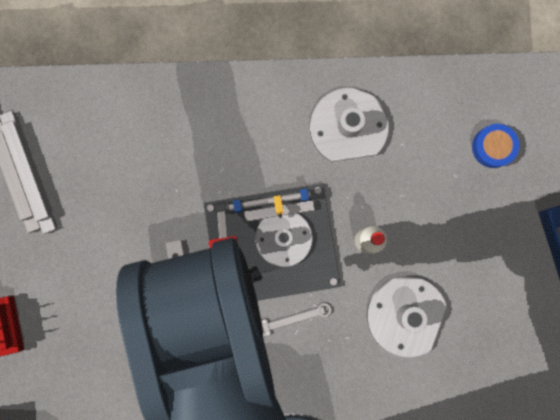

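```bash
python3 - <<'E'
import cv2
im=cv2.imread('pics/w15.png');cv2.imwrite('pics/w15b.png',cv2.resize(im[40:210,330:520],None,fx=3.5,fy=3.5,interpolation=cv2.INTER_CUBIC))
E
```

```text
(no output)
```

View pics/w15b.png

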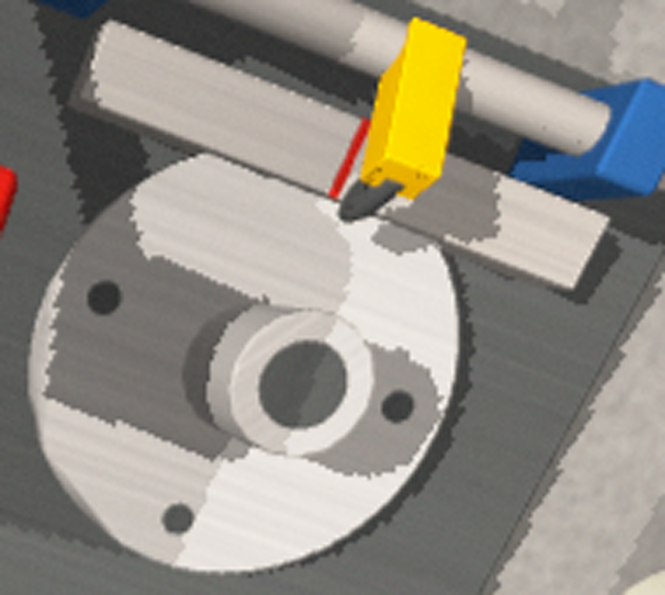

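```bash
python3 - <<'E'
from m import *
import json
k=json.load(open('k15.json'));k={a:np.array(b) for a,b in k.items()}
P=lambda u,v:(330+u/3.5-.36,40+v/3.5-.36)
meas(k,P(80,95),P(577,290),P(207,154),P(440,241))
h=ray('wrist',P(303,383)[::-1],.068,k)[:2];c,s=np.cos(.1345),np.sin(.1345);d=h-np.array([.5991,.0089]);print('hub in jig',d@[c,s],d@[-s,c])
for y in (-.08,.08,0): 
  M=np.array([.5991,.0089]);p=M+y*np.array([-s,c]);q=proj('wrist',[[*p,.03]],k)[0];print(((q[1]-330+.36)*3.5,(q[0]-40+.36)*3.5))
E
```

```text
bar 0.16084286275927093 7.550394540491875 mid [0.5999 0.0088]
flat 0.07616905485883677 8.357222018094898 [0.5992 0.0087]
to go jig x,y 0.0006374938253030832 2.190183631968352e-05 turn -0.8068274776030243
hub in jig -0.05251412801364293 0.0005291575761183735
(np.float64(574.1638424761919), np.float64(290.9784175927682))
(np.float64(79.27830845740169), np.float64(98.7131901385747))
(np.float64(332.4791074288478), np.float64(197.08282485087204))
```

```bash
python3 - <<'E'
from h import *
import json
def holes(im,k,pts,f):
    g=cv2.cvtColor(cv2.imread(im),cv2.COLOR_BGR2GRAY);out=[]
    for u,v in pts:
        # dark centroid in 11px window
        u0,v0=int(round(u)),int(round(v));w=g[v0-6:v0+7,u0-6:u0+7].astype(float)
        yy,xx=np.mgrid[-6:7,-6:7];m=np.clip(np.percentile(w,35)-w-15,0,None)*(xx**2+yy**2<=36)
        out.append(ray('wrist',(v0+(m*yy).sum()/m.sum(),u0+(m*xx).sum()/m.sum()),.024,k)[:2])
    d=out[1]-out[0];print(np.linalg.norm(d),np.degrees(np.arctan2(d[0],-d[1])),(out[0]+out[1])/2)
L=lambda n:{a:np.array(b) for a,b in json.load(open(n)).items()}
holes('pics/w10.png',L('k10.json'),[(180+149/3,397/3),(180+439/3,393/3)],3)
holes('pics/w15.png',L('k15.json'),[(330+104/3.5,40+297/3.5),(330+397/3.5,40+406/3.5)],3.5)
E
```

```text
nan nan [nan nan]
0.10177621969855388 8.22559093457343 [0.551  0.0038]<stdin>:9: RuntimeWarning: invalid value encountered in scalar divide
```

Call:
arm_command --targets '[[[-0.01,0.03,0],[0,0,0],0],[[-0.02,0.06,0.01],[0,0,6],0],[[-0.03,0.09,0.03],[0,0,13],0],[[-0.039,0.098,0.06],[0,0,19.3],0],[[-0.039,0.098,0.06],[0,0,19.3],0],[[-0.039,0.098,0.06],[0,0,19.3],0]]'

```text
t: 16.0
tcp_pos: [0.4622, -0.0013, 0.1821]
eef_rot: [0.0, 0.998, 0.069, -0.001]
contact_force: [0.4, 0.3, 0.3]
gripper_width: -0.0003
```

```bash
python3 snap.py 16; python3 - <<'E'
import cv2
im=cv2.imread('pics/w16.png');cv2.imwrite('pics/w16b.png',cv2.resize(im[0:110,170:390],None,fx=3.6,fy=5,interpolation=cv2.INTER_CUBIC))
E
```

```text
t 16.0 tcp [ 0.4622 -0.0013  0.1821] yaw 7.877131743009394 z [-0.0015 -0.0004 -1.    ] F [0.4239 0.3113 0.274 ] M [-0.0296  0.0146  0.0664] w -0.000345960448092185
```

View pics/w16.png

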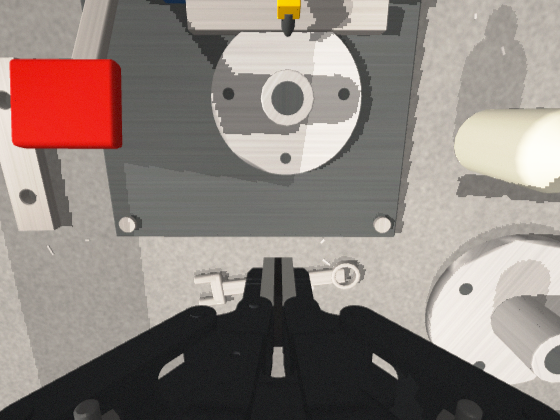

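View pics/w16b.png

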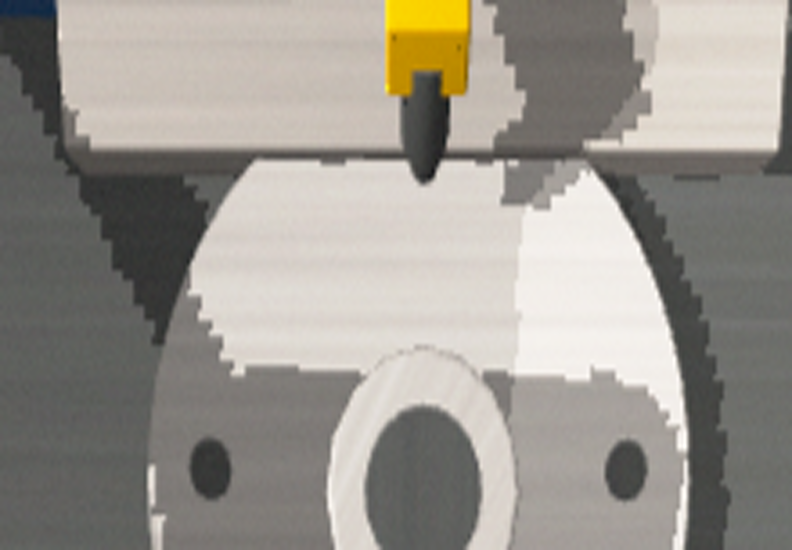

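```bash
python3 -c "
from plant import *
print(finish_job())"
```

```text
the job is handed in; nothing more can be done
None
```

The smallest cover is in place against the stop bar, the dot was punched, and the job is handed in at about 16 s of the 51 s allowed. The hand-in gave no verdict, so this rests on my own checks.

**What I did:**
- I gripped the cover by its hub and turned it about 30° clockwise. I then slid it to the bar and pressed it against it with about 16 N, with no further movement as the force rose, and let go.
- I pushed the red lever pad down along its arc with the closed fingers, to a hard stop. There the force rose to about 30 N with almost no movement. I held it for over half a second and let the lever spring back up.

**Last checks:**
- **Cover:** after punching, the flat is parallel to the bar with no gap I can see. It is centred under the punch finger to about 0.5 mm, and the hub had not moved beyond measuring error.
- **Lever:** it is back at rest, and the arm was clear of everything.
- **Oil bottle, parallel and wrench:** I never went near them, and in the last pictures they look undisturbed.

**Checks that disagreed or went wrong:**
- One angled picture suggested the cover was turned by 0.8° and 0.6 mm short of the bar. The square-on close-up afterwards showed the flat and the bar level, so I put that down to picking pixels by eye.
- My attempt to compare the cover's hole positions before and after punching failed because a hole was in shadow.
- On the way to the lever the last joint reached its range limit and the move stopped short. I turned the tool and carried on without touching anything.

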